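# Mount the drive centre in the bayonet spindle

### The arm

A 6-joint arm with a two-finger parallel gripper is mounted at the origin on the work surface. World frame = base frame: x ahead of the robot, y to its left, z up, the work surface at z = 0. Lengths are in m, angles in rad, forces in N, time in s.
With the tool pointing down it reaches from about 0.4 to 0.825 m from the base axis. Payload 7 kg.
Tool frame: the origin (TCP) lies at the very end of the fingers, on their centre line; the grasp point (between the pads) lies 19 mm behind it (arm.pinch_z is the z of the grasp point in the tool frame, in m); z points along the fingers, y is the direction in which the jaws open and shut (so a half turn about z gives the same grasp; the last joint's range is limited). The gripper opens to 88 mm and grips with 3 to 60 N. Pads are 19 mm wide; open, the fingers measure 130 mm over their backs; the gripper's body (78 mm by 193 mm) begins 47 mm behind the grasp point.
Start: joints at [1.478, 0.359, 0.012, 0, -1.224, -0.288], TCP at [0.251, 0.627, 0.227] pointing down, gripper open.
Joint ranges: [-3.07, 3.07], [-1.43, 2.12], [-1.02, 1.25], [-3.03, 1.67], [-3.05, -0], [-3.03, 3.03]. Speed limits (rad/s): [2.39, 2.39, 3.01, 3.14, 3.14, 3.14].

### API

Orientations are given as [roll, pitch, yaw] about the fixed x, y, z axes, in that order (R = Rz(yaw) Ry(pitch) Rx(roll)).
In Python, from station import arm gives the robot as it stands.
- The arm moves only by the tool drive_tool, never from a script. Its argument "targets" is a list of rows, each a list of 6 numbers: the shift along the world's x, y, z in units of 0.04 m (1.0 is 0.04 m), then the turn, a rotation vector about the world's x, y, z in units of 6 degrees (1.0 is 6 degrees). In form: [[x, y, z, wx, wy, wz], ...]. A call has 1 to 5 rows; each row shifts and turns the commanded pose from where the row before left it; what a row does not reach is not made up. A row lasts 1/8 s, in which the tool goes at most 62.5 mm and 10.7 degrees, less where a joint would pass 70% of its speed; a pose out of reach is approached as far as the arm can. A call with a number of a shift or a turn outside -1 to 1 is refused whole. A call with a gripper value outside its range is refused whole. "claw" is the opening, from 0 (shut) to 1 (fully open), set as the call begins (left out, the last holds). The fingers move at their own pace and stop on an object; "newtons" is the grip in N (left out, the last holds). Time passes only in rows, so rows that do not move let the fingers close. It gives the time, the measured TCP pose, the force and the opening at its end, in the units of the state.
- arm.get_state(): the state, without advancing time (a new reading comes with each control period).
- arm.grab_frame(name): name is "scene" or "top" or "wrist"; returns (picture, depth): 384x512x3 uint8, red, green, blue; 384x512 float32, m along the optical axis (not along the pixel's ray), 0 where there is no reading.
- arm.get_calibration(name): a dict with "mtx" (3x3 intrinsics, pixels), "origin" and "rotation" of the camera in the world. Camera axes: x right, y up, looking along -z (the intrinsics and any distortion apply to the point x, -y, -z); pixel columns grow to the right and rows downward; lengths in m; the calibration is good to about 2 mm. A picture is of the moment at which its call begins: read the wrist's pose just before it. get_calibration takes no time and is no camera call; for the wrist camera it gives the pose at the moment of the call.
- arm.job_done(): hands the job in, once; it reports no verdict.
Trained networks look in the newest picture that a camera, given by its name, has taken for a name from the list of things; names that differ only in an ending like _2 or _b are one class to them, and where a whole thing is asked for, a point or a joint stands for the part that bears it (a point fixed in the world has none). Each returns a list of dicts, best first, with "score" (0 to 1); they miss things now and then, are a little off and sometimes report something else, mostly with a low value. They report only what shows in the picture. A call takes as long as a camera call. They do not tell look-alikes from the thing itself.
- arm.search_frame(target, camera): "point" ([x, y, z] in m, in the coordinates of the camera as it stood for that picture, good to about 4 mm: the middle of the surface that is visible of it).
- arm.cut_out(target, camera): "pixels" (384x512 bool, what is visible of it).
- arm.landmark_of(target, camera): "point" ([x, y, z] in m, in the coordinates of the camera as it stood for that picture, good to about 4 mm: a listed point, or the origin of a listed thing).
The state is a dict: "t": time; "q": joint angles; "qd": joint speeds; "joint_efforts": joint torques, N m; "eef_pos": TCP position; "ee_rot": TCP orientation; "force": force on the tool from outside, world axes, zero at the start; "moment": the same for the moment, N m; "width": finger opening in m.
Only numpy, scipy, OpenCV 4.12 (cv2) and the standard library are available. Lean on these libraries where they do the work, as an engineer would, in place of code of your own. Each camera call takes 0.05 s, during which the arm holds its last target. There are 200 camera calls.

### The job

On the control box press the large round button (spindle stop) fully down and let it up, then the small round button (spindle lock) the same way; do not press the oblong start button. Then take the four-pronged drive centre from the rack, push it down into the upright spindle nose with its two lugs through the slots, turn it a quarter turn clockwise (seen from above) against the spring until it stops, and finish while still gripping it and holding it turned there. Leave everything else on the bench where it is.

Things in the scene. Friction and masses are not known exactly. Their poses are not given: they have to be found in the camera images.
- stop_top (a point): centre of the top face of the large round black button (38 mm across, its round housing 54 mm across) on the control box
- stop (a joint): how far the large round button is pressed, m: 0 up, 0.006 fully down; spring 1.5 N at the start of travel, 5 N fully down; springs back
- lock_top (a point): centre of the top face of the small round black button (20 mm across, housing 36 mm across) on the control box, same height and spring as the large one
- lock (a joint): how far the small round button is pressed, m: 0 up, 0.006 fully down
- start_top (a point): centre of the top face of the oblong black start button (40 x 16 mm) on the control box: not to be pressed
- start (a joint): how far the oblong start button is pressed, m: 0 up, 0.006 fully down
- drive_grip (a point): centre of the grip block of the drive centre, the only one of the three centres in the rack with a flat-sided block and a four-pronged crown. Block 26 mm (x) x 40 mm (y) x 36 mm tall, dark steel; grip across the 26 mm. z is up along its axis. Prongs end 28 mm above this point, the block 18 mm below it, the foot lies 52 mm below. Half-turn symmetric, about 0.33 kg
- nose_mouth (a point): centre of the opening in the top of the spindle nose (66 mm square steel nose on a 100 mm square dark base, fixed), 75 mm above the bench, z up. 27 mm bore with two slots along its y, 12 mm wide, 42 mm from end to end, through a lip 6 mm thick. The lugs enter along its y; a quarter turn clockwise from above (negative about z) brings them along its x
- ejector (a joint): how far the spring ejector in the nose is pushed down by the foot, m: 0 free (its top 8 mm below the mouth), 0.012 bottomed (foot 20 mm below the mouth); 5 N at first, 11 N bottomed. From 0.008 on (foot 16 mm below the mouth) the lugs are below the lip and can turn
- lock_ring (a joint): clockwise turn of the sprung ring in the nose that the lugs push, rad: 0 free, 1.40 at its stop. The fitting turns freely for 0.15 rad before it meets the ring, so it stops at 1.55. 0.06 N m at first, 0.144 N m at the stop; it springs back if let go
- cone_mid (a point): centre of the cone-tipped centre (loose, round body 36 mm across, 78 mm tall) in the rack; to be left alone
- cupc_mid (a point): centre of the stepped round centre (loose, round body 38 mm across, 62 mm tall) in the rack; to be left alone
- bowl_mid (a point): centre of the turned wooden bowl, 120 mm across, 60 mm tall; to be left alone
- waxjar_mid (a point): centre of the jar of wax, 60 mm across, 60 mm tall; to be left alone
- sandblock_mid (a point): centre of the cork sanding block 45 x 85 x 28 mm; to be left alone
- blank_mid (a point): centre of the round wooden blank, 100 mm across, 45 mm tall; to be left alone
- wrench_grip (a point): centre of the steel wrench lying flat, about 180 mm long (point on its handle); to be left alone
- panel: control box, 90 x 210 x 40 mm, fixed, origin under its centre, long side along its y. Its three buttons stand in a row along its y, 65 mm apart, in any order; their housings rise 12 mm above the box and the button tops 10 mm further, 62 mm above the bench
- drive: the drive centre; origin at the centre of its foot, 52 mm below drive_grip, same axes. Round shank 24 mm across; two lugs along its y, 8 mm wide, 36 mm from tip to tip, 4 to 10 mm above the foot
- rack: wooden rack 70 x 200 x 24 mm, fixed, origin under its centre, long side along its y. Three pockets 18 mm deep (floor 6 mm above the bench) in a row along y, 64 mm apart; a centre stands upright in each, in any order. The drive centre's y lies along the row, so fingers close across the row and clear the neighbours
Mind the look-alikes: they are no part of the job. Leave any pink or purple look-alike of the drive alone.

How it is judged:
On the way, in this order (a step that is already met when the one before it is completed fails the run):
1. the large round button is pressed fully down, the others up (value of joint stop above 0.0045 m and value of joint each of lock, start below 0.002 m), for 0.05 s.
2. the small round button is pressed fully down, the others up (value of joint lock above 0.0045 m and value of joint each of stop, start below 0.002 m), for 0.05 s.
3. the drive centre is pushed down into the nose, not yet turned, both buttons up (horizontal distance between drive and nose_mouth below 0.004 m and angle between drive_grip's own z axis and vertical below 0.12 rad and value of joint ejector above 0.0065 m and value of joint lock_ring below 0.5 rad and value of joint each of stop, lock, start below 0.002 m), for 0.05 s.
4. it is turned a quarter turn against the spring (horizontal distance between drive and nose_mouth below 0.004 m and angle between drive_grip's own z axis and vertical below 0.12 rad and value of joint ejector above 0.0065 m and value of joint lock_ring above 1.1 rad and angle between the y axis of drive_grip and the x axis of nose_mouth, either way round below 0.3 rad), for 0.2 s.
At the end, for the whole second after the job is handed in: Drive centre in the nose (axis within 4 mm, upright within 7 degrees), ejector down 6.5 mm or more, ring turned 1.10 rad or more, lugs within 17 degrees of a quarter turn, fingers gripping it with over 3 N; buttons up; all else within 40 mm of its start (all of step 4 and contact force between the fingers and drive above 3 N and value of joint each of stop, lock, start below 0.002 m and distance of each of cone_mid, cupc_mid, bowl_mid, waxjar_mid, sandblock_mid, blank_mid, wrench_grip from where it was at the start of the episode below 0.04 m); the arm keeps its last pose, push and grip.
It fails at once if the start button is pressed (value of joint start above 0.003 m).
It fails at once if a bystander is disturbed (distance of any of cone_mid, cupc_mid, bowl_mid, waxjar_mid, sandblock_mid, blank_mid, wrench_grip from where it was at the start of the episode above 0.05 m).
It also fails if it takes over 67 s, if anything falls off the work surface, if the arm or the gripper's body presses on something with over 40 N, if the wrist force passes 120 N, or if a joint passes its speed limit or range.

## Working session

There is one attempt and no reset: what is moved stays moved. The work goes in short steps, Python scripts to look and compute and a tool call to move; the robot and the scene stay as the last step left them, time stands still between calls to the robot, and variables do not carry over. Pictures are saved under pics/ and viewed, about 8 in all and at most 12, crops included, and the job is handed in when it is done.

Besides the shell and the picture viewer there is one more tool, called after "Emit:" as name([rows], argument=value, ...), one row to a line, values as JSON. drive_tool: Moves the arm, as the interface text tells. Shifts and turns lie within -1 to 1; 1 stands for 0.04 m of shift or 6 degrees of turn. Its arguments: {"type":"object","properties":{"targets":{"type":"array"},"claw":{"type":"number"},"newtons":{"type":"number"}},"required":["targets"]}

```bash
mkdir -p pics; ls; cat > h.py <<'E'
import numpy as np, cv2
from station import arm
def w(p,c):
    return np.array(c["origin"])+np.array(c["rotation"])@np.array(p)
def look(cam,names,kind="landmark_of"):
    for n in names:
        c=arm.get_calibration(cam)
        for d in getattr(arm,kind)(n,cam)[:3]:
            print(n,round(d["score"],2),w(d["point"],c).round(4))
def depth_pts(cam,dep,c):
    K=np.array(c["mtx"]);v,u=np.mgrid[0:384,0:512]
    x=(u-K[0,2])/K[0,0]*dep;y=(v-K[1,2])/K[1,1]*dep
    P=np.stack([x,-y,-dep],-1)
    return P@np.array(c["rotation"]).T+np.array(c["origin"])
def snap(cam,fn):
    c=arm.get_calibration(cam);im,d=arm.grab_frame(cam)
    cv2.imwrite("pics/"+fn,im[:,:,::-1]);return im,d,c
E
python3 - <<'E'
from h import *
s=arm.get_state();print(s)
a=snap("top","top1.png");b=snap("scene","scene1.png")
cv2.imwrite("pics/both.png",cv2.resize(np.vstack([a[0],b[0]])[:,:,::-1],(512,768))[:, :])
print(a[2])
np.savez("top1.npz",im=a[0],d=a[1])
look("top",["stop_top","lock_top","start_top","drive_grip","nose_mouth","cone_mid","cupc_mid","panel","rack"])
E
```

```text
pics
{'t': 0.0, 'q': array([ 1.47811583e+00,  3.59414719e-01,  1.10788159e-02, -3.65334677e-04,
       -1.22410804e+00, -2.88084216e-01]), 'qd': array([ 4.22015315e-04, -2.87032942e-04,  9.70643762e-04,  2.02030842e-05,
        2.32684766e-03, -8.50070318e-04]), 'joint_efforts': array([ 5.12811657e-04, -5.82718241e+01,  2.93053436e+01,  6.99672773e+00,
        6.93808499e-03, -1.57439986e-04]), 'eef_pos': array([0.25069903, 0.62619477, 0.22561064]), 'ee_rot': array([ 3.13991535e+00, -1.38877786e-04, -3.80889017e-01]), 'force': array([-0.32045109,  0.41641013,  0.14416434]), 'moment': array([ 0.01205603, -0.00093927,  0.0118538 ]), 'width': 0.08769753817978718}
{'mtx': array([[470.84117598,   0.        , 259.00458631],
       [  0.        , 470.84117598, 195.1537431 ],
       [  0.        ,   0.        ,   1.        ]]), 'origin': array([ 0.48716522, -0.00652008,  1.24706475]), 'rotation': array([ 0.09958636,  0.02195736, -1.56909155])}
stop_top 0.55 [2.3566 1.8629 3.1165]
lock_top 0.15 [2.4221 1.9284 3.182 ]
start_top 0.58 [2.4631 1.9694 3.223 ]
start_top 0.57 [2.37   1.8763 3.1299]
drive_grip 0.77 [2.3739 1.8802 3.1338]
drive_grip 0.71 [2.3394 1.8457 3.0993]
drive_grip 0.49 [2.3432 1.8495 3.1031]
nose_mouth 0.93 [2.3346 1.8409 3.0945]
cone_mid 0.73 [2.3379 1.8442 3.0978]
cone_mid 0.55 [2.3544 1.8608 3.1143]
cupc_mid 0.48 [2.3703 1.8766 3.1302]
cupc_mid 0.22 [2.4609 1.9672 3.2208]
panel 0.77 [2.4612 1.9675 3.2211]
rack 0.55 [2.4207 1.927  3.1806]
```

View pics/top1.png

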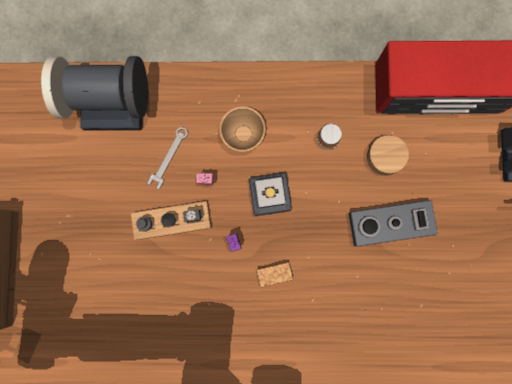

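View pics/scene1.png

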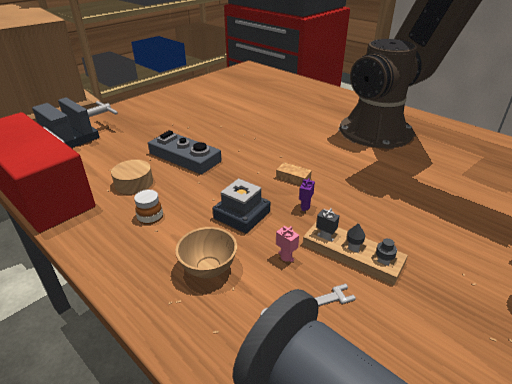

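The top view shows the rack with the drive centre at its right end (192,214), and pink (204,178) and purple (234,242) look-alikes beside it. The nose is at (270,193). On the panel, the large button is at (370,227), the small one at (396,223) and the oblong one at (421,218). The calibration gives the rotation as roll/pitch/yaw, so I'll fix the helper.

```bash
python3 - <<'E'
s=open('h.py').read()
s=s.replace('import numpy as np, cv2','import numpy as np, cv2\nfrom scipy.spatial.transform import Rotation as Ro\nnp.set_printoptions(suppress=True)\ndef RM(c):\n    r=np.array(c["rotation"])\n    return r if r.shape==(3,3) else Ro.from_euler("xyz",r).as_matrix()')
s=s.replace('np.array(c["rotation"])@','RM(c)@').replace('np.array(c["rotation"]).T','RM(c).T')
open('h.py','w').write(s)
E
python3 - <<'E'
from h import *
look("top",["stop_top","lock_top","start_top","drive_grip","nose_mouth","cone_mid","cupc_mid","panel","rack"])
c=arm.get_calibration("top");z=np.load("top1.npz");P=depth_pts("top",z["d"],c)
for n,(u,v) in dict(stop=(370,227),lock=(396,223),start=(421,218),drive=(192,214),cone=(169,219),nose=(270,193),pink=(204,178),purple=(234,242),table=(330,300)).items(): print(n,P[v,u].round(4))
# minAreaRects by height masks
def rect(m,name):
    pts=P[m][:,:2].astype(np.float32)
    r=cv2.minAreaRect(pts);print(name,len(pts),np.round(r[0],4),np.round(r[1],4),round(r[2],1))
def reg(u0,u1,v0,v1,z0,z1):
    m=np.zeros((384,512),bool);m[v0:v1,u0:u1]=1
    return m&(P[...,2]>z0)&(P[...,2]<z1)
rect(reg(340,445,190,255,.03,.046),"panel")
rect(reg(120,220,190,250,.015,.03),"rack")
rect(reg(240,300,165,225,.065,.082),"nose")
rect(reg(240,300,165,225,.01,.05),"base")
E
```

```text
stop_top 0.55 [ 0.5278 -0.2541  0.0644]
lock_top 0.15 [0.5527 0.19   0.0068]
start_top 0.58 [ 0.7108 -0.3133  0.0195]
start_top 0.57 [ 0.5486 -0.3876  0.0637]
drive_grip 0.77 [0.6483 0.1627 0.0497]
drive_grip 0.71 [0.5547 0.1892 0.06  ]
drive_grip 0.49 [0.4882 0.0845 0.0544]
nose_mouth 0.93 [ 0.6106 -0.0061  0.0776]
cone_mid 0.73 [ 0.6112 -0.0072  0.0756]
cone_mid 0.55 [0.5448 0.2515 0.0466]
cupc_mid 0.48 [0.5339 0.315  0.0326]
cupc_mid 0.22 [ 0.7135 -0.3137  0.0212]
panel 0.77 [ 0.5422 -0.3235  0.0019]
rack 0.55 [0.5442 0.2543 0.004 ]
stop [ 0.5253 -0.2576  0.0641]
lock [ 0.5355 -0.3233  0.0606]
start [ 0.5479 -0.3848  0.0636]
drive [0.5568 0.1864 0.0781]
cone [0.5445 0.2446 0.0741]
nose [ 0.6101 -0.0081  0.0711]
pink [0.6466 0.1569 0.0832]
purple [0.4875 0.0809 0.0804]
table [ 0.3386 -0.1632  0.004 ]
panel 2095 [ 0.5364 -0.324 ] [0.09   0.2119] 8.6
rack 1392 [0.5435 0.2511] [0.0704 0.2006] 9.0
nose 625 [ 0.6119 -0.0089] [0.0663 0.0658] 8.7
base 825 [ 0.6117 -0.0089] [0.1004 0.1   ] 8.2
```

Emit:
drive_tool([
  [0.75, -0.95, 0, 0, 0, -0.99],
  [0.75, -0.95, 0, 0, 0, -0.99],
  [0.75, -0.95, 0, 0, 0, -0.99],
  [0.75, -0.95, 0, 0, 0, -0.99],
  [0.75, -0.95, 0, 0, 0, -0.99],
], claw=0)

```text
t: 1.62
eef_pos: [0.4017, 0.4354, 0.2268]
ee_rot: [-3.141, 0.0, -0.902]
force: [1.4, 1.4, 0.8]
width: 0.0429
```

Emit:
drive_tool([
  [0.75, -0.95, 0, 0, 0, -0.99],
  [0.75, -0.95, 0, 0, 0, -0.99],
  [0.75, -0.95, 0, 0, 0, -0.99],
  [0.75, -0.95, 0, 0, 0, -0.99],
  [0.75, -0.95, 0, 0, 0, -0.99],
])

```text
t: 2.25
eef_pos: [0.5517, 0.2453, 0.2268]
ee_rot: [-3.141, 0.0, -1.421]
force: [0.6, 0.0, 0.3]
width: 0.0006
```

Emit:
drive_tool([
  [0, -0.9, 0, 0, 0, 0],
  [0, -0.9, 0, 0, 0, 0],
  [0, -0.9, 0, 0, 0, 0],
  [0, 0, 0, 0, 0, 0],
])

```text
t: 2.75
eef_pos: [0.5508, 0.1366, 0.2269]
ee_rot: [-3.141, 0.0, -1.42]
force: [1.3, 0.8, -0.3]
width: 0.0008
```

```bash
python3 - <<'E'
from h import *
print(arm.get_state()["t"])
im,d,c=snap("wrist","w1.png");print(c)
np.savez("w1.npz",im=im,d=d,o=c["origin"],r=c["rotation"],K=c["mtx"])
look("wrist",["drive_grip","nose_mouth"])
E
```

```text
2.75
{'mtx': array([[312.74972691,   0.        , 258.54587065],
       [  0.        , 312.74972691, 189.86173814],
       [  0.        ,   0.        ,   1.        ]]), 'origin': array([0.56059293, 0.06872113, 0.38458447]), 'rotation': array([-0.26161576, -0.00115617, -2.9908212 ])}
drive_grip 0.68 [0.4829 0.0908 0.0542]
drive_grip 0.67 [0.5571 0.1928 0.0625]
nose_mouth 0.68 [ 0.6128 -0.0056  0.0781]
nose_mouth 0.65 [0.7466 0.2508 0.    ]
```

View pics/w1.png

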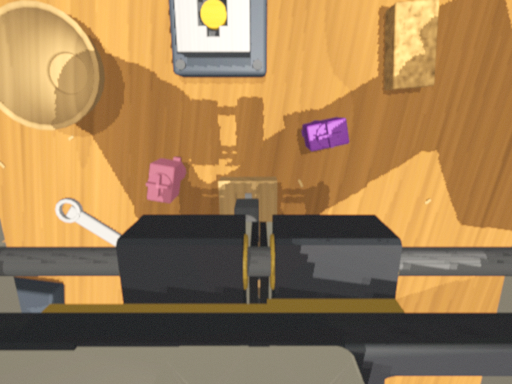

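The slot in the nose runs up the image, along world y, so it lies parallel to the rack's y. That means the drive only needs to be translated before insertion. Next, the buttons.

Emit:
drive_tool([
  [-0.06, -0.99, 0, 0, 0, 0],
  [-0.06, -0.99, 0, 0, 0, 0],
  [-0.06, -0.99, 0, 0, 0, 0],
  [-0.06, -0.99, 0, 0, 0, 0],
  [-0.06, -0.99, 0, 0, 0, 0],
])

```text
t: 3.52
eef_pos: [0.5391, -0.0596, 0.2266]
ee_rot: [-3.141, 0.0, -1.416]
force: [1.2, -0.6, -0.5]
width: 0.0003
```

Emit:
drive_tool([
  [-0.06, -0.99, -0.5, 0, 0, 0],
  [-0.06, -0.99, -0.5, 0, 0, 0],
  [-0.06, -0.99, -0.6, 0, 0, 0],
  [-0.06, -0.99, -0.7, 0, 0, 0],
  [-0.06, -0.99, -0.7, 0, 0, 0],
])

```text
t: 4.15
eef_pos: [0.5277, -0.2578, 0.1057]
ee_rot: [-3.141, -0.0, -1.416]
force: [1.2, 0.1, 0.2]
width: 0.0005
```

Emit:
drive_tool([
  [0, 0, -0.3, 0, 0, 0],
  [0, 0, 0, 0, 0, 0],
])

```text
t: 4.4
eef_pos: [0.5267, -0.2567, 0.0936]
ee_rot: [3.14, 0.001, -1.417]
force: [0.1, 0.8, 0.2]
width: 0.0006
```

```bash
python3 - <<'E'
from h import *
im,d,c=snap("top","top2.png")
cv2.imwrite("pics/top2c.png",cv2.resize(im[170:290,300:460,::-1],(800,600)))
im,d,c=snap("wrist","w2.png")
print(arm.get_state()["t"])
look("wrist",["stop_top","lock_top","start_top"])
E
```

```text
4.5
stop_top 0.65 [ 0.5285 -0.2563  0.0627]
lock_top 0.96 [ 0.5404 -0.3276  0.0616]
```

View pics/w2.png

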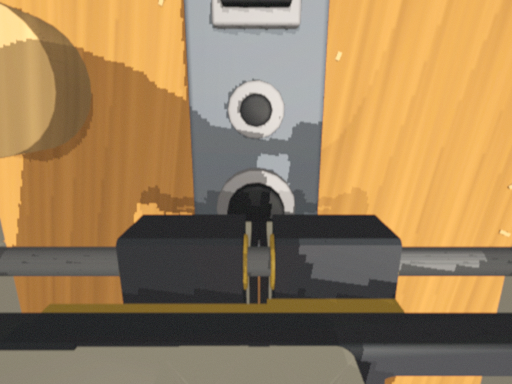

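Emit:
drive_tool([
  [0, -0.05, -0.6, 0, 0, 0],
  [0, 0, -0.2, 0, 0, 0],
  [0, 0, -0.1, 0, 0, 0],
  [0, 0, 0, 0, 0, 0],
])

```text
t: 5.15
eef_pos: [0.5269, -0.2591, 0.059]
ee_rot: [3.142, 0.0, -1.417]
force: [-2.0, 2.0, 4.1]
width: 0.0005
```

Emit:
drive_tool([
  [0, 0, -0.1, 0, 0, 0],
  [0, 0, 0, 0, 0, 0],
])

```text
t: 5.4
eef_pos: [0.5273, -0.2594, 0.0562]
ee_rot: [-3.141, -0.001, -1.417]
force: [-4.9, 4.7, 13.9]
width: 0.0004
```

Emit:
drive_tool([
  [0, 0, -0.04, 0, 0, 0],
  [0, 0, 0, 0, 0, 0],
])

```text
t: 5.65
eef_pos: [0.5273, -0.2595, 0.0559]
ee_rot: [-3.14, -0.001, -1.417]
force: [-7.8, 7.2, 25.5]
width: 0.0001
```

Large button bottomed. I'll lift off and move to the small one.

Emit:
drive_tool([
  [0, 0, 0.75, 0, 0, 0],
  [0.12, -0.8, 0, 0, 0, 0],
  [0.12, -0.8, 0, 0, 0, 0],
  [0, 0, 0, 0, 0, 0],
])

```text
t: 6.15
eef_pos: [0.537, -0.3253, 0.0829]
ee_rot: [-3.141, -0.001, -1.42]
force: [-0.7, 0.5, -0.6]
width: 0.0005
```

```bash
python3 - <<'E'
from h import *
im,d,c=snap("top","top3.png")
cv2.imwrite("pics/c3.png",cv2.resize(snap("wrist","w3.png")[0][100:250,156:356,::-1],(800,600)))
print(arm.get_state()["eef_pos"])
look("wrist",["lock_top","start_top","stop_top"])
E
```

```text
[ 0.53635483 -0.32358664  0.08269905]
lock_top 0.93 [ 0.5368 -0.3235  0.0623]
start_top 0.76 [ 0.5451 -0.3904  0.0589]
```

View pics/c3.png

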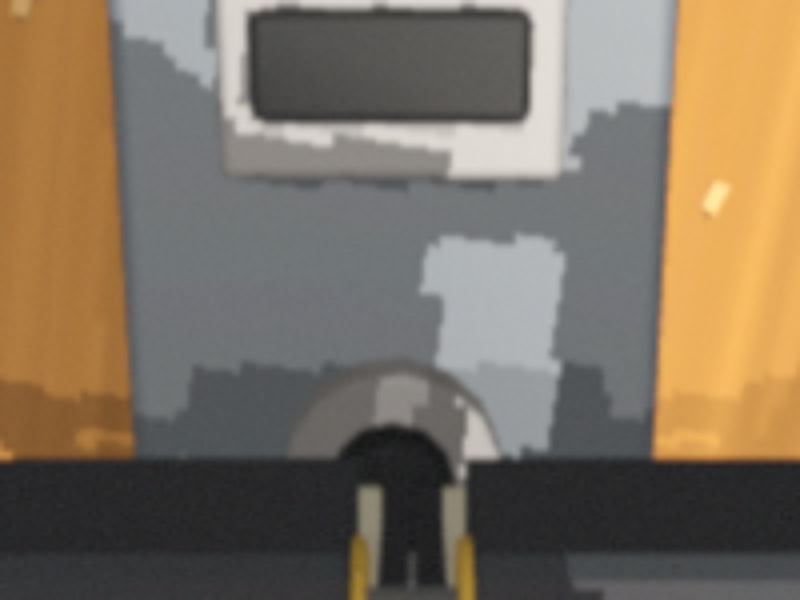

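The fingers are centred on the small button, and its network position matches the TCP. Pressing now.

Emit:
drive_tool([
  [0, 0, -0.4, 0, 0, 0],
  [0, 0, -0.2, 0, 0, 0],
  [0, 0, -0.1, 0, 0, 0],
  [0, 0, 0, 0, 0, 0],
])

```text
t: 6.9
eef_pos: [0.5362, -0.3227, 0.0561]
ee_rot: [3.141, 0.0, -1.417]
force: [-4.1, 6.5, 16.0]
width: 0.0005
```

Small button bottomed too. Next I'll rise and fly past the drive with the fingers open, so the wrist camera can see it.

Emit:
drive_tool([
  [0, 0, 0.9, 0, 0, 0],
  [0.03, 0.9, 0.9, 0, 0, 0],
  [0.03, 0.98, 0.9, 0, 0, 0],
  [0.03, 0.98, 0, 0, 0, 0],
  [0.03, 0.98, 0, 0, 0, 0],
])

```text
t: 7.52
eef_pos: [0.5412, -0.1685, 0.1631]
ee_rot: [-3.141, -0.0, -1.418]
force: [0.4, 0.3, -1.9]
width: 0.0003
```

Emit:
drive_tool([
  [0.03, 0.98, 0, 0, 0, 0],
  [0.03, 0.98, 0, 0, 0, 0],
  [0.03, 0.98, 0, 0, 0, 0],
  [0.03, 0.98, 0, 0, 0, 0],
  [0.03, 0.98, 0, 0, 0, 0],
], claw=0.65)

```text
t: 8.15
eef_pos: [0.5469, 0.0275, 0.1625]
ee_rot: [3.141, -0.0, -1.417]
force: [0.6, 0.4, 0.1]
width: 0.0447
```

Emit:
drive_tool([
  [0.03, 0.98, 0, 0, 0, 0],
  [0.03, 0.98, 0, 0, 0, 0],
  [0.03, 0.98, 0, 0, 0, 0],
  [0.03, 0.98, 0, 0, 0, 0],
  [0.03, 0.98, 0, 0, 0, 0],
])

```text
t: 8.78
eef_pos: [0.5529, 0.2235, 0.1624]
ee_rot: [3.141, -0.0, -1.417]
force: [0.9, -0.1, 0.2]
width: 0.0569
```

Emit:
drive_tool([
  [0, 0.3, 0, 0, 0, 0],
  [0, 0, 0, 0, 0, 0],
  [0, 0, 0, 0, 0, 0],
])

```text
t: 9.15
eef_pos: [0.553, 0.2332, 0.1627]
ee_rot: [3.141, -0.0, -1.418]
force: [0.2, -0.1, 0.0]
width: 0.057
```

```bash
python3 - <<'E'
from h import *
s=arm.get_state();print(s["t"],s["eef_pos"],s["ee_rot"])
im,d,c=snap("wrist","w4.png");
np.savez("w4.npz",im=im,d=d)
look("wrist",["drive_grip","nose_mouth"])
P=depth_pts("wrist",d,c)
for nm,z0,z1,cx,cy,r in [("block",.068,.082,.555,.189,.04),("nose",.066,.082,.612,-.009,.06)]:
    m=(P[...,2]>z0)&(P[...,2]<z1)&(np.hypot(P[...,0]-cx,P[...,1]-cy)<r)&(d>0)
    print(nm,m.sum())
    if m.sum()>9:
        R=cv2.minAreaRect(P[m][:,:2].astype(np.float32));print(np.round(R[0],4),np.round(R[1],4),R[2],np.median(P[m][:,2]))
E
```

```text
9.15 [0.55304751 0.23323361 0.16272897] [ 3.14096858 -0.0003499  -1.41803412]
drive_grip 0.86 [0.556  0.1896 0.0594]
drive_grip 0.66 [0.6496 0.1568 0.0529]
drive_grip 0.57 [0.4864 0.0879 0.0551]
block 1480
[0.555  0.1901] [0.0258 0.0399] 8.221319198608398 0.07589401362023673
nose 0
```

View pics/w4.png

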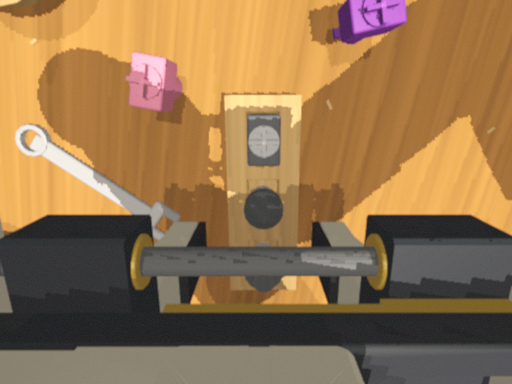

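The wrist view shows the drive's four-pronged block at (264,140), between the open fingers' tracks. It sits at (0.555, 0.190) with yaw 8.2°, and the jaws are aligned. Next is the grasp.

Emit:
drive_tool([
  [0.03, -0.54, 0, 0, 0, 0],
  [0.02, -0.54, 0, 0, 0, 0],
  [0, 0, -0.8, 0, 0, 0],
  [0, 0, -0.8, 0, 0, 0],
  [0, 0, -0.8, 0, 0, 0],
])

```text
t: 9.93
eef_pos: [0.5554, 0.1894, 0.0665]
ee_rot: [-3.141, 0.0, -1.419]
force: [-0.1, 0.1, 0.8]
width: 0.057
```

Emit:
drive_tool([
  [0, 0, -0.4, 0, 0, 0],
  [0, 0, -0.25, 0, 0, 0],
  [0, 0, 0, 0, 0, 0],
])

```text
t: 10.3
eef_pos: [0.5554, 0.1907, 0.041]
ee_rot: [3.141, -0.0, -1.418]
force: [-0.9, -0.5, -0.5]
width: 0.0565
```

Emit:
drive_tool([
  [0, 0, 0, 0, 0, 0],
  [0, 0, 0, 0, 0, 0],
  [0, 0, 0, 0, 0, 0],
  [0, 0, 0, 0, 0, 0],
  [0, 0, 0, 0, 0, 0],
], claw=0, newtons=40)

```text
t: 10.92
eef_pos: [0.5554, 0.1912, 0.0413]
ee_rot: [-3.141, 0.0, -1.417]
force: [-1.3, 0.2, 3.3]
width: 0.0254
```

Emit:
drive_tool([
  [0, 0, 0.5, 0, 0, 0],
  [0, 0, 0.9, 0, 0, 0],
  [0, 0, 0.9, 0, 0, 0],
  [0, 0, 0.7, 0, 0, 0],
  [0.2, -0.4, 0, 0, 0, 0],
])

```text
t: 11.55
eef_pos: [0.5641, 0.1759, 0.1628]
ee_rot: [-3.138, 0.002, -1.416]
force: [-0.9, -1.1, -3.2]
width: 0.0258
```

Emit:
drive_tool([
  [0.4, -0.8, 0, 0, 0, 0],
  [0.4, -0.8, 0, 0, 0, 0],
  [0.4, -0.8, 0, 0, 0, 0],
  [0, 0, 0, 0, 0, 0],
  [0, 0, 0, 0, 0, 0],
])

```text
t: 12.18
eef_pos: [0.6105, 0.0781, 0.1592]
ee_rot: [3.139, -0.0, -1.419]
force: [-0.2, 0.7, -3.1]
width: 0.0259
```

```bash
python3 - <<'E'
from h import *
s=arm.get_state();print(s["t"],s["eef_pos"],s["ee_rot"],s["width"])
im,d,c=snap("wrist","w5.png");
P=depth_pts("wrist",d,c)
m=(P[...,2]>.066)&(P[...,2]<.085)&(np.hypot(P[...,0]-.612,P[...,1]+.009)<.06)&(d>0)
R=cv2.minAreaRect(P[m][:,:2].astype(np.float32));print(m.sum(),np.round(R[0],4),np.round(R[1],4),R[2],np.median(P[m][:,2]))
look("wrist",["nose_mouth","drive_grip"])
E
```

```text
12.175 [0.61050074 0.07811301 0.1592339 ] [ 3.13892054 -0.0002356  -1.41889839] 0.02585561158736678
7460 [ 0.6138 -0.007 ] [0.0662 0.066 ] 8.560412406921387 0.0743795692904501
nose_mouth 0.94 [ 0.6147 -0.0061  0.0765]
drive_grip 0.82 [0.6098 0.079  0.1807]
drive_grip 0.78 [0.4883 0.089  0.0534]
```

View pics/w5.png

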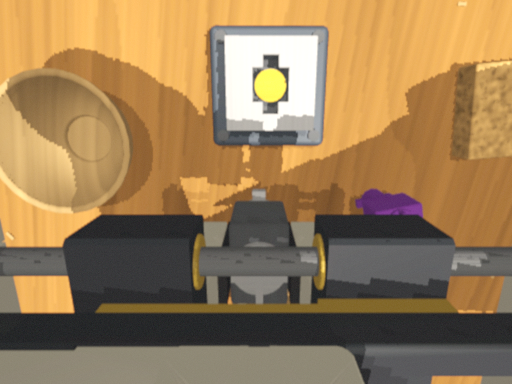

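The nose is at (269,86), with its slots along the image vertical, and the drive is held upright. Moving above it.

Emit:
drive_tool([
  [0.04, -0.7, 0, 0, 0, 0],
  [0.04, -0.7, 0, 0, 0, 0],
  [0, -0.7, -0.3, 0, 0, 0],
  [0, 0, -0.6, 0, 0, 0],
  [0, 0, 0, 0, 0, 0],
])

```text
t: 12.95
eef_pos: [0.6129, -0.0049, 0.1233]
ee_rot: [3.138, -0.0, -1.417]
force: [-0.5, 0.4, -3.1]
width: 0.0259
```

Emit:
drive_tool([
  [0, 0, 0, 0, 0, 0],
])

```text
t: 13.08
eef_pos: [0.615, -0.0043, 0.1257]
ee_rot: [-3.141, -0.0, -1.416]
force: [0.2, -0.5, -2.3]
width: 0.0259
```

```bash
python3 - <<'E'
from h import *
for i in range(2):
    a=snap("scene",f"s6_{i}.png")
    s=arm.get_state();print(s["eef_pos"],s["force"])
c=a[2];K=np.array(c["mtx"])
p=RM(c).T@(np.array([.614,-.007,.085])-np.array(c["origin"]));u=K[0,0]*p[0]/-p[2]+K[0,2];v=K[1,1]*-p[1]/-p[2]+K[1,2]
print(u,v);u,v=int(u),int(v)
cv2.imwrite("pics/s6c.png",cv2.resize(a[0][max(v-60,0):v+60,max(u-80,0):u+80,::-1],(800,600),interpolation=cv2.INTER_CUBIC))
E
```

```text
[ 0.61516874 -0.00426424  0.12605739] [ 0.20533212 -0.79794603 -2.43874267]
[ 0.61522867 -0.00424173  0.12614111] [-0.66240086  0.07552274 -3.71199339]
240.30678279101312 185.56937781972005
```

View pics/s6c.png

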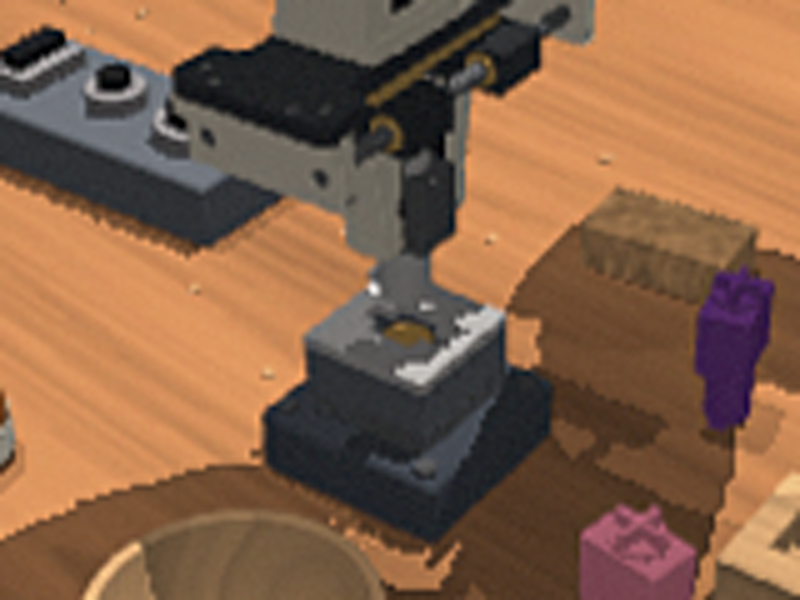

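Emit:
drive_tool([
  [-0.02, -0.03, -0.3, 0, 0, 0],
  [0, 0, -0.15, 0, 0, 0],
  [0, 0, -0.1, 0, 0, 0],
  [0, 0, 0, 0, 0, 0],
])

```text
t: 13.68
eef_pos: [0.6136, -0.0063, 0.1027]
ee_rot: [3.141, -0.0, -1.417]
force: [0.3, 0.2, -2.2]
width: 0.026
```

Emit:
drive_tool([
  [0, 0, -0.1, 0, 0, 0],
  [0, 0, -0.1, 0, 0, 0],
  [0, 0, -0.07, 0, 0, 0],
  [0, 0, 0, 0, 0, 0],
])

```text
t: 14.18
eef_pos: [0.614, -0.0062, 0.0926]
ee_rot: [-3.141, -0.0, -1.417]
force: [-3.1, 0.1, 6.0]
width: 0.0262
```

Emit:
drive_tool([
  [0, 0, -0.05, 0, 0, 0],
  [0, 0, 0, 0, 0, 0],
])

```text
t: 14.42
eef_pos: [0.614, -0.0062, 0.0908]
ee_rot: [-3.141, -0.0, -1.417]
force: [-3.0, 0.2, 7.2]
width: 0.0259
```

Emit:
drive_tool([
  [0, 0, -0.04, 0, 0, 0],
  [0, 0, 0, 0, 0, 0],
])

```text
t: 14.68
eef_pos: [0.6141, -0.0062, 0.0903]
ee_rot: [-3.14, -0.0, -1.417]
force: [-6.1, 0.7, 14.0]
width: 0.026
```

The ejector is bottomed. I'll ease off slightly and start the clockwise turn.

Emit:
drive_tool([
  [0, 0, 0.02, 0, 0, -1],
  [0, 0, 0, 0, 0, -1],
  [0, 0, 0, 0, 0, -1],
  [0, 0, 0, 0, 0, -1],
  [0, 0, 0, 0, 0, -1],
])

```text
t: 15.3
eef_pos: [0.615, -0.0061, 0.0907]
ee_rot: [-3.139, 0.001, -1.944]
force: [-1.7, -0.6, 8.2]
width: 0.0258
```

Emit:
drive_tool([
  [0, 0, 0, 0, 0, -1],
  [0, 0, 0, 0, 0, -1],
  [0, 0, 0, 0, 0, -1],
  [0, 0, 0, 0, 0, -1],
  [0, 0, 0, 0, 0, -1],
])

```text
t: 15.92
eef_pos: [0.6154, -0.0063, 0.0908]
ee_rot: [-3.139, 0.003, -2.467]
force: [0.1, -1.7, 7.1]
width: 0.0254
```

Emit:
drive_tool([
  [0, 0, 0, 0, 0, -1],
  [0, 0, 0, 0, 0, -1],
  [0, 0, 0, 0, 0, -1],
  [0, 0, 0, 0, 0, -1],
  [0, 0, 0, 0, 0, -0.6],
])

```text
t: 16.55
eef_pos: [0.6156, -0.0067, 0.0908]
ee_rot: [-3.14, 0.004, -2.948]
force: [1.0, -3.2, 7.4]
width: 0.0259
```

Emit:
drive_tool([
  [0, 0, 0, 0, 0, 0],
  [0, 0, 0, 0, 0, 0],
  [0, 0, 0, 0, 0, 0],
])

```text
t: 16.92
eef_pos: [0.6155, -0.0067, 0.0908]
ee_rot: [-3.14, 0.004, -2.946]
force: [0.6, -2.3, 7.0]
width: 0.0259
```

```bash
python3 - <<'E'
from h import *
s=arm.get_state();print({k:np.round(s[k],4) for k in("t","eef_pos","ee_rot","force","moment","width","q")})
im,d,c=snap("wrist","w7.png");P=depth_pts("wrist",d,c)
m=(P[...,2]>.10)&(P[...,2]<.165)&(np.hypot(P[...,0]-.614,P[...,1]+.007)<.03)
print(m.sum())
look("wrist",["drive_grip"])
a=snap("scene","s8.png");look("scene",["drive_grip","nose_mouth"])
u,v=240,185
cv2.imwrite("pics/s8c.png",np.hstack([cv2.resize(a[0][v-60:v+60,u-60:u+60,::-1],(384,384),interpolation=cv2.INTER_CUBIC),im[:,:384,::-1]]))
E
```

```text
{'t': np.float64(16.925), 'eef_pos': array([ 0.6155, -0.0067,  0.0908]), 'ee_rot': array([-3.1403,  0.0035, -2.9455]), 'force': array([ 0.564 , -2.3354,  6.9742]), 'moment': array([-1.2597, -0.4316,  0.1224]), 'width': np.float64(0.0259), 'q': array([ 0.3072,  0.3766, -0.2984,  0.0022, -0.8924, -1.6833])}
6219
drive_grip 0.66 [0.485  0.0917 0.0549]
drive_grip 0.57 [0.6492 0.1567 0.053 ]
drive_grip 0.56 [ 0.6132 -0.006   0.1108]
drive_grip 0.79 [0.4879 0.0816 0.0525]
drive_grip 0.72 [0.6485 0.1586 0.0562]
drive_grip 0.52 [ 0.6106 -0.0042  0.1076]
nose_mouth 0.93 [ 0.6125 -0.0032  0.074 ]
```

View pics/s8c.png

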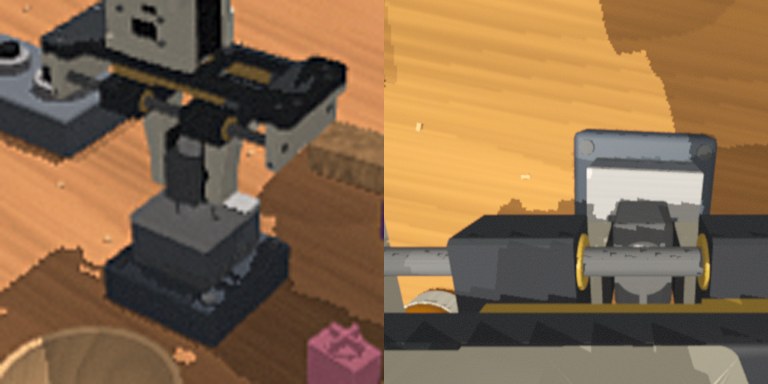

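Emit:
drive_tool([
  [0, 0, 0, 0, 0, -0.3],
  [0, 0, 0, 0, 0, 0],
  [0, 0, 0, 0, 0, 0],
], newtons=50)

```text
t: 17.55
eef_pos: [0.6155, -0.0067, 0.0908]
ee_rot: [-3.14, 0.004, -2.977]
force: [-0.4, -3.1, 6.3]
width: 0.0258
```

```bash
python3 - <<'E'
from h import *
for i in range(4):
    arm.grab_frame("top"); s=arm.get_state(); print(np.round(s["moment"],3),np.round(s["force"],1),np.round(s["ee_rot"],3),s["eef_pos"].round(4),round(s["width"],4))
E
```

```text
[-1.252 -0.393  0.15 ] [ 0.6 -4.2  6.4] [-3.14   0.004 -2.977] [ 0.6156 -0.0067  0.0908] 0.0258
[-1.215 -0.414  0.113] [ 1.2 -3.6  6.3] [-3.14   0.004 -2.977] [ 0.6155 -0.0067  0.0908] 0.0256
[-1.251 -0.384  0.166] [ 0.4 -4.   6.4] [-3.14   0.004 -2.977] [ 0.6156 -0.0067  0.0908] 0.0259
[-1.262 -0.37   0.128] [ 1.1 -3.3  6. ] [-3.14   0.004 -2.977] [ 0.6156 -0.0067  0.0908] 0.0259
```

```bash
python3 - <<'E'
from h import *
print(arm.job_done()); s=arm.get_state(); print(s["t"],s["width"],s["eef_pos"])
E
```

```text
the job is handed in; nothing more can be done
None
the job is handed in; nothing more can be done
```

I pressed and released the large stop button, then the small lock button, without going near the start button. I then took the drive centre from the rack, pushed it into the spindle nose and turned it clockwise to about the ring's stop. The job is handed in with the gripper still holding it there, about 18 s into the 67 s allowed. No verdict was reported.

**Last checks before handing in:**
- **Buttons:** both bottomed at a fingertip height of about 56 mm, with the force rising sharply. I did not check again in pictures that they had come back up, but nothing touched them afterwards.
- **Insertion:** the ejector bottomed with the fingertips at 90.3 mm. I then eased off to 90.8 mm, which puts it about 11 mm down.
- **Position:** the gripper centre is within about 2 mm of the measured nose centre, and the tool is vertical to within about 0.3°.
- **Turn:** the tool turned 1.56 rad. The torque averaged about 0.14 N m, which matches the ring at its stop. Single readings varied from 0.11 to 0.17, and an earlier one of 0.12 would have meant a smaller turn.
- **Grip:** I set 50 N, and the fingers are 25.8 mm apart on the 26 mm block.
- **Disagreements:** the scene camera put the drive and nose 2–5 mm away from the wrist camera's figures. The networks also kept reporting the pink and purple look-alikes as the drive; I ignored those.
- **Everything else:** I did not measure the other objects' positions again at the end, but no contact was planned and no force reading suggested any.

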